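# Press the sprung lens of the oval lamp back home

### The job

Two matching oval lamps lie among the stock in the wooden display tray, and on one of them the clip-in lens has sprung up at one end. With the fingertips, gently press the raised end of that lens down until the lens sits home in its rim again, then take the hand away. The lamp stays lying where it is, not picked up, and the other lamps and goods are left alone, not touched or shifted.

Things in the scene. Friction and masses are not known exactly. Their poses are not given: they have to be found in the camera images.
- oval_lamp: the lamp to mend: obround (oval, straight-sided) indicator lamp, 124 mm long (its x), 70 mm wide (its y), lying in the tray on its flat rubber pad. Origin at the centre of its underside, z up. Chromed body, 24 mm high, outer size of the rim 119 x 65 mm; the amber ribbed lens, 106 x 52 mm in plan, stands in the rim, its crown 42.5 mm above the origin when home. Loose, about 0.34 kg. The lens is hooked under a lip at the lamp's -x end and has sprung up at its +x end
- oval_lens (a joint): angle of that lens about its hooked end (an axis along the lamp's y, 53 mm from the lamp's centre towards -x and 19.5 mm above the lamp's underside), rad: 0 = home in the rim (a firm stop), positive = the +x end raised. It starts between 0.20 and 0.30, the free end then 21 to 31 mm proud. A stiff seal holds it wherever it is left: it takes about 3 N of downward push at lens_end to move it, more nearer the hook
- lens_end (a point): point on the crown (top) of that lens near its raised end, 80 mm from the hooked end along the lens and 26 mm short of the lens's free edge, on the lamp's long centre line; it moves with the lens. When the lens is home this point is 27 mm from the lamp's centre towards +x and 42.5 mm above the lamp's underside
- oval_twin: the other oval lamp, same shape and size, its lens home (42.5 mm high all along); leave alone. Origin at the centre of its underside
- round_lamp: round lamp, 90 mm across, 46 mm high, domed amber lens; origin at the centre of its underside; leave alone
- beehive_lamp: small round stepped lamp, 72 mm across, 52 mm high, red lens; origin at the centre of its underside; leave alone
- square_lamp: rectangular lamp, 96 mm (x) by 76 mm (y), 40 mm high; origin at the centre of its underside; leave alone
- filler_cap: chromed fuel filler cap, 68 mm across, with a wing grip 56 mm long (x), 14 mm wide, top 44 mm high; origin at the centre of its underside; leave alone
- tray: wooden display tray, 330 mm (x) by 520 mm (y), 55 mm high, walls 10 mm thick, inner floor 10.5 mm above the table; fixed. Origin at the centre of its underside. The six things above lie in it in two rows of three, about 150 mm apart in x and 160 mm in y, in any order and turned any way
- screwdriver: wooden-handled screwdriver, 180 mm long, 26 mm thick, lying left of the tray; origin under its middle; leave alone
- tin: round green tin, 75 mm across, 35 mm high, left of the tray; origin at the centre of its underside; leave alone
- badge: radiator badge, a 60 mm brass disc with two wings, 112 mm long, 8 mm high, lying right of the tray; origin at the centre of its underside; leave alone
There are look-alikes about, which are no part of the job. What is shaped like the oval_lamp but pink or purple is not meant.

How it is judged:
By the outcome, as a careful person would: the job done as asked, in the order asked, and still so for the second after the job is handed in, with the robot touching nothing.
It also fails if it takes over 32 s, if anything falls off the work surface, if the arm or the gripper's body presses on something with over 40 N, if the wrist force passes 120 N, or if a joint passes its speed limit or range.

### The arm

A 7-joint arm with a two-finger parallel gripper is mounted at the origin on the work surface. World frame = base frame: x ahead of the robot, y to its left, z up, the work surface at z = 0. Lengths are in mm, angles in rad, forces in N, time in s.
With the tool pointing down it reaches from about 400 to 875 mm from the base axis. Payload 4.4 kg.
Tool frame: the origin (TCP) lies at the very end of the fingers, on their centre line; the grasp point (between the pads) lies 19 mm behind it (grip_depth is the distance from the TCP to the grasp point, in mm); z points along the fingers, y is the direction in which the jaws open and shut (so a half turn about z gives the same grasp; the last joint's range is limited). The gripper opens to 85 mm and grips with 20 to 120 N. Pads are 22 mm wide; open, the fingers measure 114 mm over their backs; the gripper's body (76 mm by 85 mm) begins 54 mm behind the grasp point. The pads swing forward as they close: fully open they stand 13 mm farther back than shut.
Start: joints at [-1.217, 0.628, 0.038, 1.517, -0.027, 0.996, -0.02], TCP at [264.904, 593.585, 231.313] pointing down, gripper open.
Joint ranges: [-3.06, 3.06], [-0.37, 2.12], [-1.25, 1.32], [0.18, 2.47], [-1.1, 4.24], [0.23, 1.98], [-2.94, 2.94]. Speed limits (rad/s): [2.57, 2.57, 3.14, 3.14, 3.14, 3.14, 3.14].

### API

Orientations are given as [roll, pitch, yaw] about the fixed x, y, z axes, in that order (R = Rz(yaw) Ry(pitch) Rx(roll)).
In Python, from cell import read_state, get_image, finish_job, recognise, outline_of, grip_depth gives the robot as it stands. The module is installed in compiled form; this text tells all that it offers.
- The arm moves only by the tool send_rows, never from a script. Its argument "rows" is a list of rows, each a list of 5 numbers: the gripper command: -1 is shut, 1 is fully open, values between are in proportion, then the shift along the tool's x, y, z in m, then the turn about the tool's z in rad. In form: [[claw, tx, ty, tz, roll], ...]. A call has 1 to 12 rows; each row shifts and turns the pose as measured when the row begins, along the tool's axes as they then stand; what a row does not reach is not made up. A row lasts 1/12 s, in which the tool goes at most 41.7 mm and 7.16 degrees, less where a joint would pass 70% of its speed; a pose out of reach is approached as far as the arm can. A call with a gripper value outside its range is refused whole. The fingers move at their own pace and stop on an object; the grip force is fixed at half the most. Time passes only in rows, so rows that do not move let the fingers close. It gives the time, the measured TCP pose, the force and the opening at its end, in the units of the state.
- read_state(): the state, without advancing time (a new reading comes with each control period).
- get_image(name): name is "scene" or "top"; returns a dict with "image" (420x560x3 uint8, blue, green, red), "z_map" (420x560 float32, mm along the optical axis (not along the pixel's ray), 0 where there is no reading), "K" (3x3 intrinsics, pixels), "R" (3x3) and "t" (3): a world point X has camera coordinates R X + t. Camera axes: x right, y down, z forward; pixel columns grow to the right and rows downward; lengths in mm; the calibration is good to about 2 mm. A picture is of the moment at which its call begins.
- finish_job(): hands the job in, once; it reports no verdict.
Trained networks look in a picture, given as the dict that the camera call returned (one of the last four; its "shot" number tells which), for a name from the list of things; names that differ only in an ending like _2 or _b are one class to them, and where a whole thing is asked for, a point or a joint stands for the part that bears it (a point fixed in the world has none). Each returns a list of dicts, best first, with "score" (0 to 1); they miss things now and then, are a little off and sometimes report something else, mostly with a low value. They report only what shows in the picture. A call takes as long as a camera call. They do not tell look-alikes from the thing itself.
- recognise(picture, query): "box" ([left, top, right, bottom] in pixels, round what is visible of it).
- outline_of(picture, query): "mask" (420x560 bool, what is visible of it) and "box" ([left, top, right, bottom] in pixels, round what is visible of it).
The state is a dict: "clock": time; "qpos": joint angles; "qd": joint speeds; "tau": joint torques, N m; "eef_pos": TCP position; "tool_rot": TCP orientation; "force": force on the tool from outside, world axes, zero at the start; "torque": the same for the moment, N m; "width": finger opening in mm.
Only numpy, scipy, OpenCV 4.12 (cv2) and the standard library are available. Lean on these libraries where they do the work, as an engineer would, in place of code of your own. Each camera call takes 0.05 s, during which the arm holds its last target.

## Working session

There is one attempt and no reset: what is moved stays moved. The work goes in short steps, Python scripts to look and compute and a tool call to move; the robot and the scene stay as the last step left them, time stands still between calls to the robot, and variables do not carry over. Pictures are saved under pics/ and viewed, and the job is handed in when it is done.

Besides the shell and the picture viewer there is one more tool, called as name([rows], argument=value, ...), one row to a line, values as JSON. send_rows: Moves the arm, as the interface text tells. Its arguments: {"type":"object","properties":{"rows":{"type":"array"}},"required":["rows"]}

```bash
mkdir -p pics; cat > h.py <<'E'
import numpy as np, cv2
from cell import *
def world(p,u,v,z=None):
    K,R,t=p["K"],np.array(p["R"]),np.array(p["t"])
    if z is None: z=p["z_map"][v,u]
    c=np.array([(u-K[0][2])/K[0][0]*z,(v-K[1][2])/K[1][1]*z,z])
    return R.T@(c-t)
def cloud(p):
    K,R,t=np.array(p["K"]),np.array(p["R"]),np.array(p["t"])
    z=p["z_map"].astype(float); v,u=np.mgrid[:420,:560]
    c=np.stack([(u-K[0,2])/K[0,0]*z,(v-K[1,2])/K[1,1]*z,z],-1)
    W=(c-t)@R; W[z==0]=np.nan
    return W
E
python3 - <<'E'
from h import *
s=read_state(); print({k:np.round(s[k],3) for k in s})
for n in("top","scene"):
    p=get_image(n); cv2.imwrite(f"pics/{n}0.png",p["image"]); W=cloud(p)
    print(n,np.round(p["R"],3).tolist(),np.round(p["t"]))
    for q in("oval_lamp","oval_twin","oval_lens"):
        for r in outline_of(p,q):
            m=r["mask"]; w=W[m]; print(q,round(r["score"],2),r["box"],np.round(np.nanmedian(w,0)),np.round(np.nanpercentile(w[:,2],[5,50,95,99]),1))
E
```

```text
{'clock': np.float64(0.0), 'qpos': array([-1.217,  0.629,  0.038,  1.518, -0.027,  0.996, -0.02 ]), 'qd': array([ 0.001, -0.001,  0.002, -0.001,  0.   ,  0.   ,  0.002]), 'tau': array([ 2.0000e-03, -5.6339e+01,  1.2260e+00, -1.9345e+01,  1.1000e-02,
        1.0000e-02,  0.0000e+00]), 'eef_pos': array([264.631, 593.   , 230.373]), 'tool_rot': array([-3.14 ,  0.   ,  2.722]), 'force': array([ 0.781,  0.678, -0.156]), 'torque': array([-0.035,  0.007,  0.012]), 'width': np.float64(85.29)}
top [[-0.016, -1.0, -0.018], [-0.998, 0.017, -0.068], [0.069, 0.017, -0.998]] [  35.  481. 1400.]
oval_lamp 0.77 [336.5, 134.0, 364.7, 179.5] [ 634. -155.   55.] [14.8 55.2 70.4 73.3]
oval_lamp 0.68 [219.3, 255.1, 254.3, 295.5] [296. 170.  36.] [ 9.9 36.3 43.9 46.9]
oval_lamp 0.56 [356.8, 254.1, 382.0, 296.6] [ 295. -200.   36.] [ 9.7 36.  45.  47.7]
oval_twin 0.85 [221.7, 142.6, 259.0, 172.1] [639. 154.  45.] [16.2 45.3 53.9 56.3]
oval_twin 0.47 [420.6, 180.0, 446.8, 213.6] [ 522. -400.    8.] [ 1.9  7.5 12.8 14.1]
oval_lens 0.8 [222.3, 260.5, 251.3, 292.5] [295. 173.  39.] [29.6 39.2 44.8 47.2]
oval_lens 0.63 [358.1, 256.3, 383.4, 293.3] [ 297. -202.   39.] [26.8 39.4 45.7 48. ]
oval_lens 0.6 [342.4, 137.6, 360.5, 173.2] [ 641. -159.   62.] [49.3 61.7 71.3 74.2]
scene [[-0.39, 0.921, 0.012], [0.635, 0.278, -0.721], [-0.667, -0.273, -0.693]] [ 171. -276. 1733.]
oval_lamp 0.98 [334.8, 185.9, 365.1, 212.7] [316. 182.  30.] [ 4.8 30.2 42.9 44.7]
oval_lamp 0.83 [230.6, 154.3, 259.8, 180.8] [ 317. -190.   30.] [ 4.4 30.  43.  44.5]
oval_lamp 0.81 [187.2, 217.1, 222.0, 255.6] [ 659. -142.   50.] [14.4 49.9 68.2 71.1]
oval_twin 0.79 [285.2, 259.1, 329.4, 285.2] [663. 166.  41.] [15.3 41.4 52.5 54.1]
oval_lens 0.59 [232.7, 158.6, 255.7, 173.8] [ 307. -195.   38.] [24.5 37.8 43.6 45.1]
oval_lens 0.55 [334.5, 185.9, 366.0, 202.1] [310. 178.  38.] [27.6 38.2 43.6 45.1]
```

```bash
python3 - <<'E'
from h import *
a=cv2.imread("pics/top0.png")[110:320,190:470]; cv2.imwrite("pics/topc.png",cv2.resize(a,(800,600),interpolation=cv2.INTER_CUBIC))
a=cv2.imread("pics/scene0.png")[110:320,150:430]; cv2.imwrite("pics/scenec.png",cv2.resize(a,(800,600),interpolation=cv2.INTER_CUBIC))
E
```

```text
(no output)
```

View pics/topc.png

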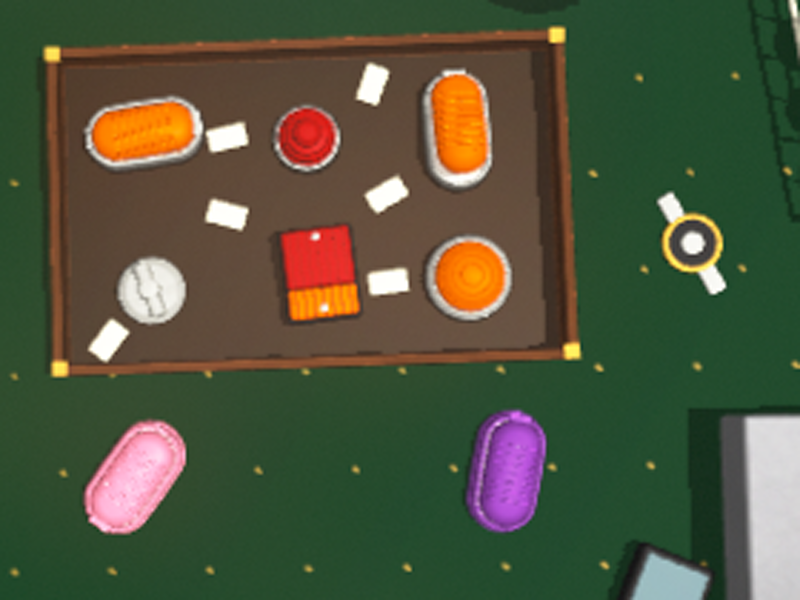

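View pics/scenec.png

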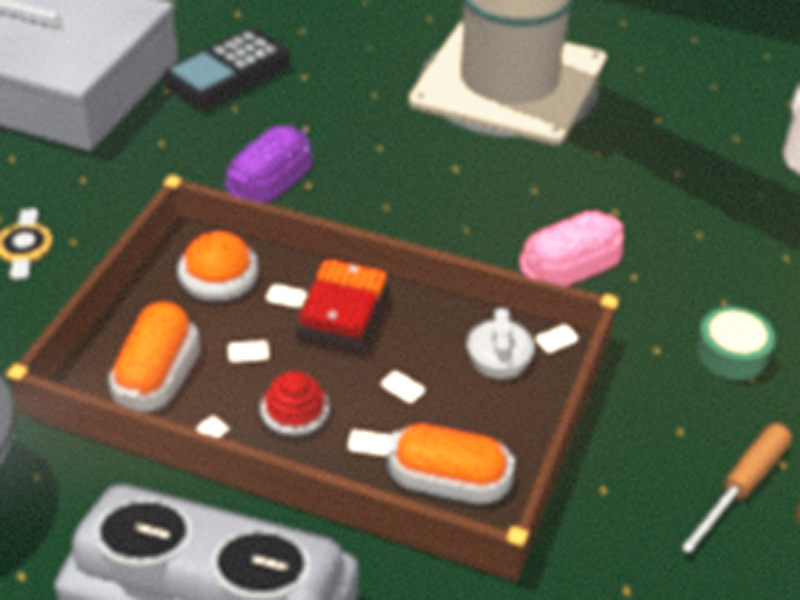

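The right-hand upper lamp in the tray (top view crop, about 457,128) reads well above the home height of 53 mm, so it is the sprung one. The left lamp (143,133) reads home, and the pink and purple ones are look-alikes. Next I'll measure the lamp's axis and tilt.

```bash
python3 - <<'E'
from h import *
for n,b in(("top",0),("scene",1)):
  Ws=[]
  for i in range(4):
    p=get_image(n); Ws.append(cloud(p))
  W=np.nanmean(np.stack(Ws),0)
  f=W[...,2]
  reg=(abs(W[...,0]-640)<85)&(abs(W[...,1]+155)<70)
  print(n,"floor",np.round(np.nanmedian(f[reg&(f<18)]),1))
  body=reg&(f>18)
  lens=reg&(f>42)
  hsv=cv2.cvtColor(p["image"],cv2.COLOR_BGR2HSV)
  amber=reg&(hsv[...,1]>150)&(hsv[...,0]<25)&(hsv[...,2]>120)&(f>36)
  for nm,m in(("body",body),("amber",amber)):
    pts=W[m]; 
    xy=pts[:,:2].astype(np.float32); r=cv2.minAreaRect(xy); print(nm,len(pts),[np.round(a,1) for a in r],np.round(cv2.PCACompute(xy,None)[1][0],3))
  pts=W[amber]; c=np.mean(pts,0); ax=cv2.PCACompute(pts[:,:2].astype(np.float32),None)[1][0]
  if ax[0]<0: ax=-ax
  s=(pts[:,:2]-c[:2])@ax; l=(pts[:,:2]-c[:2])@np.array([-ax[1],ax[0]])
  k=abs(l)<12
  print("c",np.round(c,1))
  for a in range(-60,60,10):
    kk=k&(s>=a)&(s<a+10)
    if kk.any(): print(a+5,np.round(pts[kk,2].mean(),1),kk.sum())
  P=np.polyfit(s[k&(abs(s)<40)],pts[k&(abs(s)<40),2],1);print("slope",P)
E
```

```text
top floor 11.0
body 908 [array([ 663.9, -153.5]), array([162.7,  83.6]), np.float64(21.0)] [0.967 0.256]
amber 541 [array([ 668.9, -147. ]), array([153.1,  66. ]), np.float64(24.4)] [0.996 0.093]
c [ 642.2 -157.5   61.2]
-45 65.8 31
-35 69.8 31
-25 69.1 29
-15 67.4 29
-5 65.6 27
5 63.5 31
15 61.1 27
25 58.3 29
35 55.9 26
45 52.2 24
55 46.0 5
slope [-0.20440556 63.81860549]
scene floor 10.5
body 799 [array([ 648.8, -154.7]), array([111. ,  62.1]), np.float64(1.5)] [ 0.999 -0.052]
amber 500 [array([ 647.5, -157. ]), array([100.3,  49.7]), np.float64(3.7)] [0.999 0.045]
c [ 653.4 -152.5   58.9]
-55 64.1 4
-45 69.0 18
-35 69.1 23
-25 67.4 30
-15 65.5 24
-5 63.4 26
5 60.9 29
15 58.1 27
25 55.5 30
35 51.6 34
45 46.2 16
slope [-0.24511889 61.38087296]<stdin>:6: RuntimeWarning: Mean of empty slice
```

```bash
python3 - <<'E' 2>/dev/null
from h import *
from scipy.optimize import least_squares
for n in("top","scene"):
  p=get_image(n); W=cloud(p); f=W[...,2]
  hsv=cv2.cvtColor(p["image"],cv2.COLOR_BGR2HSV)
  m=(abs(W[...,0]-645)<70)&(abs(W[...,1]+155)<36)&(hsv[...,1]>150)&(hsv[...,0]<25)&(hsv[...,2]>120)&(f>40)
  # keep near crown plane
  P=W[m]
  for _ in range(6):
    A=np.c_[P[:,0],np.ones(len(P))]; 
    r=W[m]
    co=np.linalg.lstsq(A,P[:,2],rcond=None)[0]
    res=r[:,2]-(r[:,0]*co[0]+co[1]); P=r[(res>-4)&(res<8)]
  print(n,"plane",co,"theta",np.arctan(-co[0]),len(P))
  print("x range",np.percentile(P[:,0],[1,50,99]),"y",np.percentile(P[:,1],[1,50,99]))
  for x in range(590,710,10):
    k=abs(P[:,0]-x)<6
    if k.sum()>5: print(x,np.round([P[k,1].min(),P[k,1].max(),(P[k,1].min()+P[k,1].max())/2,P[k,1].mean(),P[k,2].max()],1))
E
```

```text
top plane [ -0.21920664 204.40753689] theta 0.2157934436593364 366
x range [602.64971406 645.94022416 689.65723053] y [-181.13515224 -160.40709689 -138.36850861]
600 [-174.7 -149.3 -162.  -161.1   75.4]
610 [-180.7 -138.8 -159.8 -161.    75.4]
620 [-180.9 -138.8 -159.8 -160.9   75.9]
630 [-182.3 -142.  -162.1 -162.7   74.3]
640 [-182.3 -139.8 -161.  -160.2   70.5]
650 [-179.8 -139.8 -159.8 -160.6   67.9]
660 [-180.5 -138.  -159.3 -159.2   66. ]
670 [-178.3 -135.6 -156.9 -157.2   62.3]
680 [-175.9 -138.5 -157.2 -158.1   61.6]
690 [-170.8 -144.8 -157.8 -158.8   58. ]
scene plane [ -0.20265408 193.66176401] theta 0.19994625061957882 346
x range [604.71808585 651.79413437 695.45240417] y [-177.16989353 -155.78305756 -133.73685083]
610 [-175.8 -137.4 -156.6 -158.1   73.1]
620 [-178.2 -136.6 -157.4 -156.3   72.6]
630 [-178.2 -138.8 -158.5 -157.9   73.9]
640 [-177.3 -136.7 -157.  -157.9   68. ]
650 [-177.1 -131.4 -154.2 -155.6   67.5]
660 [-176.3 -131.4 -153.8 -153.    66.5]
670 [-175.  -132.4 -153.7 -153.9   63.3]
680 [-173.9 -135.5 -154.7 -154.2   63.3]
690 [-168.7 -134.5 -151.6 -152.    59.4]
```

send_rows([
  [-1, 0, 0, 0, -0.1],
  [-1, -0.013, -0.038, 0, -0.1],
  [-1, -0.015, -0.037, 0, -0.1],
  [-1, -0.012, -0.038, 0, -0.1],
])

```text
clock: 1.23
eef_pos: [275.8, 482.0, 229.3]
tool_rot: [3.133, -0.001, -3.134]
force: [1.4, -0.1, 1.1]
width: 38.5
```

The lamp's axis lies almost along world x, with the raised end toward the robot. The lens tilt is about 0.21, the lens centre is near (649,-157), and the raised end's centre line is at y≈-159. The raised crown reads about 70 mm high, as the given sizes predict.

send_rows([
  [-1, -0.0176, -0.032, 0, -0.05],
  [-1, -0.0176, -0.032, 0, 0],
  [-1, -0.0176, -0.032, 0, 0],
  [-1, -0.0176, -0.032, 0, 0],
  [-1, -0.0176, -0.032, 0, 0],
  [-1, -0.0176, -0.032, 0, 0],
  [-1, -0.0176, -0.032, 0, 0],
  [-1, -0.0176, -0.032, 0, 0],
  [-1, -0.0176, -0.032, 0, 0],
  [-1, -0.0176, -0.032, 0, 0],
])

```text
clock: 2.07
eef_pos: [475.3, 157.7, 228.9]
tool_rot: [3.131, 0.003, -3.068]
force: [0.8, 1.0, 0.1]
width: 0.3
```

send_rows([
  [-1, -0.0176, -0.032, 0, 0],
  [-1, -0.0176, -0.032, 0, 0],
  [-1, -0.0176, -0.032, 0, 0],
  [-1, -0.0176, -0.032, 0, 0],
  [-1, -0.0176, -0.032, 0, 0],
  [-1, -0.0176, -0.032, 0, 0],
])

```text
clock: 2.57
eef_pos: [600.1, -36.8, 229.0]
tool_rot: [3.131, 0.006, -3.068]
force: [1.0, -0.2, -0.6]
width: -0.2
```

send_rows([
  [-1, -0.005, -0.031, 0.005, 0],
  [-1, -0.005, -0.031, 0.02, 0],
  [-1, -0.005, -0.031, 0.02, 0],
  [-1, -0.004, -0.031, 0.02, 0],
  [-1, 0, 0, 0.02, 0],
  [-1, 0, 0, 0.02, 0],
  [-1, 0, 0, 0, 0],
])

```text
clock: 3.15
eef_pos: [636.1, -180.1, 120.5]
tool_rot: [3.141, 0.017, -3.084]
force: [0.1, -0.0, -1.1]
width: 0.3
```

```bash
python3 - <<'E'
from h import *
a=[get_image(n)["image"][110:250,(160 if n=="scene" else 260):][:,:190] for n in("scene","top")]
cv2.imwrite("pics/a1.png",cv2.resize(np.hstack(a),(800,295),interpolation=cv2.INTER_CUBIC))
s=read_state();print(np.round(s["eef_pos"],1),s["force"],s["clock"])
E
```

```text
[ 638.5 -178.8  124.3] [0.77209334 1.65303176 0.25682772] 3.25
```

View pics/a1.png

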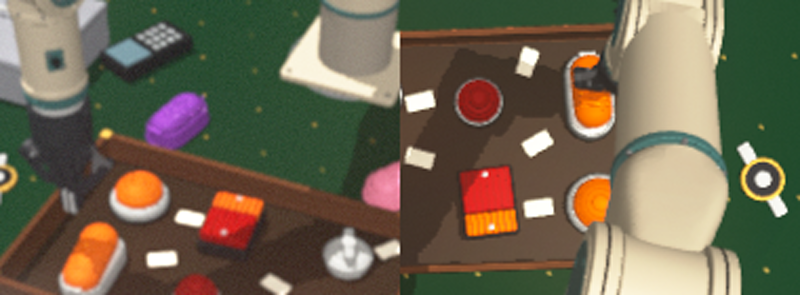

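The picture shows the fingers closed above the lamp but off to its right-hand side, because the last move overshot. I'll correct sideways with slow rows and settle before going down.

send_rows([
  [-1, 0.003, 0.006, 0.005, 0],
  [-1, 0.003, 0.006, 0.005, 0],
  [-1, 0.003, 0.006, 0.005, 0],
  [-1, 0, 0, 0.005, 0],
  [-1, 0, 0, 0, 0],
  [-1, 0, 0, 0, 0],
])

```text
clock: 3.75
eef_pos: [632.1, -154.3, 108.9]
tool_rot: [3.141, 0.033, -3.075]
force: [0.4, -0.7, -1.4]
width: -0.1
```

send_rows([
  [-1, 0.002, -0.002, 0.006, 0],
  [-1, 0.001, -0.001, 0.006, 0],
  [-1, 0, 0, 0.006, 0],
  [-1, 0, 0, 0.003, 0],
  [-1, 0, 0, 0, 0],
  [-1, 0, 0, 0, 0],
])

```text
clock: 4.25
eef_pos: [630.1, -158.7, 85.7]
tool_rot: [-3.141, 0.033, -3.075]
force: [0.2, 0.4, 0.0]
width: 0.3
```

send_rows([
  [-1, 0.002, 0, 0.003, 0],
  [-1, 0.001, 0, 0.003, 0],
  [-1, 0, 0, 0.003, 0],
  [-1, 0, 0, 0.002, 0],
  [-1, 0, 0, 0, 0],
])

```text
clock: 4.67
eef_pos: [627.3, -159.3, 73.6]
tool_rot: [-3.141, 0.034, -3.076]
force: [0.5, 0.6, 0.0]
width: 0.1
```

send_rows([
  [-1, 0.0005, 0, 0.002, 0],
  [-1, 0.0005, 0, 0.002, 0],
  [-1, 0.0005, 0, 0.002, 0],
])

```text
clock: 4.92
eef_pos: [625.8, -159.5, 67.9]
tool_rot: [-3.141, 0.033, -3.076]
force: [-2.5, 0.8, 3.9]
width: 0.1
```

The fingers have touched the lens at the predicted height. I'll follow its arc down in small steps.

send_rows([
  [-1, 0.0008, 0, 0.002, 0],
  [-1, 0.0008, 0, 0.002, 0],
  [-1, 0.0008, 0, 0.002, 0],
])

```text
clock: 5.17
eef_pos: [623.1, -159.6, 62.1]
tool_rot: [-3.141, 0.033, -3.076]
force: [-1.5, 0.0, 2.8]
width: 0.3
```

send_rows([
  [-1, 0.0007, 0, 0.002, 0],
  [-1, 0.0006, 0, 0.002, 0],
  [-1, 0.0005, 0, 0.0015, 0],
])

```text
clock: 5.42
eef_pos: [620.9, -159.8, 56.0]
tool_rot: [-3.141, 0.033, -3.076]
force: [-2.0, 0.2, 3.1]
width: 0.2
```

send_rows([
  [-1, 0.0003, 0, 0.001, 0],
  [-1, 0.0003, 0, 0.001, 0],
])

```text
clock: 5.58
eef_pos: [620.2, -159.8, 53.5]
tool_rot: [-3.141, 0.032, -3.076]
force: [-0.6, -0.1, 3.8]
width: -0.3
```

send_rows([
  [-1, 0, 0, 0.001, 0],
  [-1, 0, 0, 0.001, 0],
])

```text
clock: 5.75
eef_pos: [619.9, -159.9, 52.1]
tool_rot: [-3.141, 0.032, -3.076]
force: [-5.9, 0.1, 16.8]
width: -0.2
```

send_rows([
  [-1, 0, 0, 0.0005, 0],
])

```text
clock: 5.83
eef_pos: [619.9, -159.8, 52.4]
tool_rot: [-3.141, 0.032, -3.076]
force: [-3.5, 0.6, 6.6]
width: 0.1
```

send_rows([
  [-1, 0, 0, -0.002, 0],
  [-1, 0, 0, -0.004, 0],
  [-1, 0, 0, -0.008, 0],
  [-1, 0, 0, -0.015, 0],
  [-1, 0, 0, -0.02, 0],
  [-1, 0, 0, -0.025, 0],
  [-1, 0, 0, -0.025, 0],
  [-1, 0, 0, -0.025, 0],
  [-1, 0, 0, -0.025, 0],
])

```text
clock: 6.58
eef_pos: [613.3, -158.9, 202.4]
tool_rot: [3.139, 0.025, -3.075]
force: [1.1, -1.1, -0.7]
width: -0.0
```

send_rows([
  [-1, 0.01, 0.015, -0.005, 0],
  [-1, 0.015, 0.03, 0, 0],
  [-1, 0.015, 0.03, 0, 0],
  [-1, 0.015, 0.03, 0, 0],
  [-1, 0.015, 0.03, 0, 0],
  [-1, 0.015, 0.03, 0, 0],
  [-1, 0.015, 0.03, 0, 0],
  [-1, 0.015, 0.03, 0, 0],
  [-1, 0.01, 0.02, 0, 0],
  [-1, 0.01, 0.01, 0, 0],
  [-1, 0, 0, 0, 0],
  [-1, 0, 0, 0, 0],
])

```text
clock: 7.58
eef_pos: [465.2, 94.5, 214.6]
tool_rot: [-3.139, 0.057, -3.078]
force: [1.0, -0.2, 0.3]
width: -0.2
```

```bash
python3 - <<'E' 2>/dev/null
from h import *
ims=[]
for n in("top","scene"):
  p=get_image(n); W=cloud(p); f=W[...,2]; ims.append(p["image"][110:250,(160 if n=="scene" else 210):][:,:190])
  hsv=cv2.cvtColor(p["image"],cv2.COLOR_BGR2HSV)
  for nm,cx,cy in(("lamp",645,-155),("twin",645,155)):
   m=(abs(W[...,0]-cx)<70)&(abs(W[...,1]-cy)<(36 if cy<0 else 60))&(hsv[...,1]>150)&(hsv[...,0]<25)&(hsv[...,2]>90)&(f>40)&(f<85)
   P=W[m]; P=P[P[:,2]>np.percentile(P[:,2],40)]
   ax=np.r_[1,0] if cy<0 else np.r_[0,1]
   s=P[:,:2]@ax; print(n,nm,m.sum(),"slope",np.round(np.polyfit(s,P[:,2],1)[0],3),np.round([np.median(P[:,2]),P[:,2].max()],1),"ext",np.round(np.nanpercentile(W[m],[2,98],axis=0)[:,:2],0).tolist())
   if cy<0:
    for x in range(590,710,15):
     k=abs(P[:,0]-x)<8
     if k.sum()>3: print(x,np.round(np.median(P[k,2]),1))
cv2.imwrite("pics/a2.png",cv2.resize(np.hstack(ims),(800,295),interpolation=cv2.INTER_CUBIC))
s=read_state();print(np.round(s["eef_pos"],1),s["force"],s["clock"])
E
```

```text
top lamp 541 slope 0.001 [51.9 58.4] ext [[594.0, -182.0], [688.0, -137.0]]
590 50.9
605 51.0
620 51.7
635 52.1
650 51.9
665 52.8
680 51.6
top twin 525 slope 0.002 [51.6 60.1] ext [[619.0, 114.0], [668.0, 204.0]]
scene lamp 408 slope -0.007 [50.9 57.6] ext [[605.0, -178.0], [693.0, -132.0]]
605 51.1
620 51.1
635 51.4
650 50.8
665 50.6
680 50.4
695 50.6
scene twin 508 slope 0.002 [50.7 56. ] ext [[626.0, 117.0], [673.0, 208.0]]
[465.6  93.4 214.4] [ 0.31252839  0.21886745 -0.04910629] 7.6833
```

View pics/a2.png

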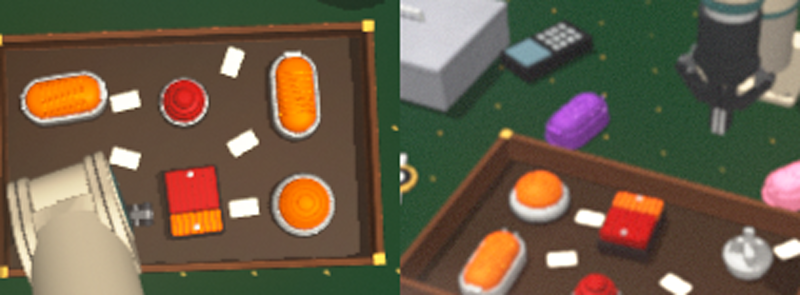

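The lens is now level at the same height as the twin's (52 against 52 mm from the top camera), the lamp is where it was, and the hand is clear.

```bash
python3 -c "
from cell import *
print(finish_job())"
```

```text
the job is handed in; nothing more can be done
None
```

The sprung lens is pressed home, the hand is clear, and the job is handed in at about 7.7 s of the 32 s allowed.

- **The lamp:** It was the oval lamp at the right rear of the tray (x ≈ 649, y ≈ -157), with its lens tilted about 0.21 rad and the raised end toward the robot.
- **The press:** I shut the fingers and pressed near lens_end, following the lens down its arc at about 3 to 4 N. At a fingertip height of about 52 mm the force rose to 16.8 N, which showed the firm stop. I then lifted straight off and moved away.
- **Lens check:** Both cameras show it level, with a slope of 0.001 from the top camera and -0.007 from the scene camera. Its height matches the twin's to within about 0.3 mm.
- **Surroundings:** In the pictures the lamp and its neighbours in view look unmoved, and the wrist force is back to zero. I compared these by eye in the two pictures, which did not show the filler cap, screwdriver, tin and badge in full.
- **What disagreed:**
  - The two cameras differ by about 5 mm in plan, so I aimed between them.
  - One approach move overshot sideways by about 20 mm while still high above the tray. I corrected it before going down.

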